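# Clamp a lamp base on the drilling board

## Task

The oak lamp base has to be clamped on the drilling board before it can be drilled. With the fingertips, push it along the board, under the clamp strap, until its long edge lies flat against the fence, then tighten the strap on it by pushing the wings of the wing nut round clockwise (seen from above), stroke after stroke, until the nut is finger-tight and will turn no further. Only push: do not take the lamp base or the wing nut between the fingers, do not lift the lamp base, leave everything else on the bench and board where it is, and finish clear of everything.

Things in the scene. Friction and masses are not known exactly. Their poses are not given: they have to be found in the camera images.
- fixture: Drilling board, dark film-faced plywood, fixed to the bench: 240 (x) x 360 (y) x 18 mm. Origin: centre of its underside; its x axis points level towards the fence, y along the fence to the left, z up; sizes below are in this frame. A 15 mm steel stud stands at x = 53, y = 95, its top 109 mm above the bench. A heel block 26 mm high at x = 53, y = 143 to 171 carries the strap's heel.
- fence_face (a point): Foot of the fence's face (towards the lamp base), on the board's top, at x = 85, y = -25 mm of the board's frame. The reddish-brown wooden fence is 25 mm high above the board, 25 mm thick, 320 mm long along the board's y.
- lamp_base: The work: loose pale oak block, 64 (x) x 110 (y) x 22 mm, 0.13 to 0.25 kg, pencil cross on top. Origin: centre of its underside. It lies on the board (top 18 mm above the bench) 50 to 85 mm short of the fence, long side roughly along it. Against the fence its origin is at x = +53 mm in the board's frame; slid straight there along x, its left end comes under the strap's toe.
- strap: Slotted steel clamp strap with the wing nut on it: 40 mm wide, 12 mm thick, 196 mm long, lying along the board's y over x = 33 to 73, y = -24 to 172 mm. Origin: on its underside at the heel (y = 160, 44 mm above the bench), which stays on the heel block. The stud passes through its slot; a spring keeps it up against the nut, which carries it down as it is tightened.
- toe (a point): Centre of the underside of the springy black rubber pad (30 x 26 x 4 mm, about 12 N per mm) under the strap's toe, at x = 53, y = 0 mm of the board's frame. 2.5 to 6 mm above the level of the lamp base's top at the start; pressed on it by about 18 N when the nut is fully tight.
- wingnut (a joint): Angle of the wing nut, rad. 0 = hard stop, fully tight (the pad first touches the lamp base at about 2); positive = loosened, counter-clockwise seen from above; starts between 5.5 and 9.5. Turning it clockwise lowers the reading. 2 mm thread: the toe comes down about 0.8 mm per rad. It turns with light friction (0.05 N m) and stays where it is left.
- nut (a point): On the wing nut's axis (vertical within 3 degrees), at its underside, 59 to 62 mm above the bench. x axis along the wings to wing a, z up. Brass; hub 32 mm diameter at the foot, 25 at the top, 20 high; wings 7 mm thick, reaching 44 mm from the axis, rounded ears 14 to 42 mm above this point. The stud's top is within 50 mm above it; nothing else nearby stands higher.
- wing_a (a point): Centre of the round ear of one wing (28 mm diameter, 7 mm thick disc, standing upright in the plane through the nut's axis): 30 mm from the axis, 28 mm above the nut's underside.
- wing_b (a point): The same on the opposite wing.
- brass_cup: Bystander: brass cup 44 mm diameter, 28 mm high, standing on the board's near left part. Origin at its underside.
- porcelain_ring: Bystander: white porcelain ring 34 mm diameter, 14 mm high, on the board's right part. Origin at its underside.
- pliers: Bystander: pliers with turquoise handles, 185 mm long, lying on the bench to the right.
- screwdriver: Bystander: screwdriver with blue handle lying on the bench to the left.
- hammer: Bystander: hammer lying on the bench to the left.
- lamp_dome: Bystander: steel lamp dome 76 mm diameter, 45 mm high, on the bench to the right.
Things that resemble listed ones, but are neither listed nor needed, are in the scene too. What is meant by the lamp_base is not pink, and is the smaller of those in its own colour.

How it is judged:
By the outcome, as a careful person would: the job done as asked, in the order asked, and still so for the second after the job is handed in, with the robot touching nothing.
It also fails if it takes over 69 s, if anything falls off the work surface, if the arm or the gripper's body presses on something with over 40 N, if the wrist force passes 120 N, or if a joint passes its speed limit or range.

## Robot

A 6-joint arm with a two-finger parallel gripper is mounted at the origin on the work surface. World frame = base frame: x ahead of the robot, y to its left, z up, the work surface at z = 0. Lengths are in m, angles in rad, forces in N, time in s.
With the tool pointing down it reaches from about 0.35 to 0.775 m from the base axis. Payload 7.3 kg.
Tool frame: the origin (TCP) lies on the centre line of the jaws, within the pads' length; the fingertips stand 25 mm ahead of it and the grasp point (between the pads) lies 6 mm ahead of it; z points along the fingers, y is the line along which they close (so a half turn about z gives the same grasp; the last joint's range is limited). The gripper opens to 92 mm and grips with 3 to 60 N. Pads are 19 mm wide; open, the fingers measure 130 mm over their backs; the gripper's body (75 mm by 190 mm) begins 47 mm behind the grasp point.
Start: joints at [-1.367, 0.342, 1.524, -0, 1.275, -0.146], TCP at [0.18, -0.493, 0.252] pointing down, gripper open.
Joint ranges: [-2.53, 2.53], [-0.77, 2.02], [0.04, 2.7], [-1, 4.14], [0.28, 2.66], [-3.11, 3.11]. Speed limits (rad/s): [2.57, 2.57, 3.14, 3.14, 3.14, 3.14].

## Interface

Orientations are given as [roll, pitch, yaw] about the fixed x, y, z axes, in that order (R = Rz(yaw) Ry(pitch) Rx(roll)).
In Python, from cell import status, read_camera, camera_info, ticket, models gives the robot as it stands.
- The arm moves only by the tool send_rows, never from a script. Its argument "plan" is a list of rows, each an object with "offset": the shift along the tool's x, y, z in mm, a list of three; "yaw": the turn about the tool's z in rad. In form: [{"offset": [dx, dy, dz], "yaw": yaw}, ...]. A call has 1 to 20 rows; each row shifts and turns the commanded pose from where the row before left it, along the tool's axes as they then stand; what a row does not reach is not made up. A row lasts 1/10 s, in which the tool goes at most 50 mm and 8.59 degrees, less where a joint would pass 70% of its speed; a pose out of reach is approached as far as the arm can. A call is refused whole if a number of a shift passes 50 or a number of a turn 0.15, either way. A call with a gripper value outside its range is refused whole. "hand" is the closure, from 0 (fully open) to 1 (shut), set as the call begins (left out, the last holds). The fingers move at their own pace and stop on an object; "squeeze" is the grip in N (left out, the last holds). Time passes only in rows, so rows that do not move let the fingers close. It gives the time, the measured TCP pose, the force, the opening and the grip force at its end, in the units of the state.
- status.observe(): the state, without advancing time (a new reading comes with each control period).
- read_camera(name): name is "scene" or "top" or "wrist"; returns the picture (384x512x3 uint8, red, green, blue); there is no depth.
- camera_info(name): a dict with "vfov" (degrees; the focal length in pixels is half the picture's height over the tangent of half this angle, whatever the lens; pixels are square), "cx", "cy" (the principal point, pixels), "origin" and "attitude" of the camera in the world. Camera axes: x right, y down, z forward; pixel columns grow to the right and rows downward; lengths in m; the calibration is good to about 2 mm. A picture is of the moment at which its call begins: read the wrist's pose just before it. camera_info takes no time and is no camera call; for the wrist camera it gives the pose at the moment of the call.
- ticket.hand_in(): hands the job in; it is judged then, once.
Trained networks look in the newest picture that a camera, given by its name, has taken for a name from the list of things; names that differ only in an ending like _2 or _b are one class to them, and where a whole thing is asked for, a point or a joint stands for the part that bears it (a point fixed in the world has none). Each returns a list of dicts, best first, with "conf" (0 to 1); they miss things now and then, are a little off and sometimes report something else, mostly with a low value. They report only what shows in the picture. A call takes as long as a camera call. They do not tell look-alikes from the thing itself.
- models.regions_of(camera, label): "mask" (384x512 bool, what is visible of it) and "extent" ([left, top, right, bottom] in pixels, round what is visible of it).
The state is a dict: "time": time; "qpos": joint angles; "qvel": joint speeds; "joint_efforts": joint torques, N m; "tool_pos": TCP position; "tool_rot": TCP orientation; "contact_force": force on the tool from outside, world axes, zero at the start; "torque": the same for the moment, N m; "opening": finger opening in m; "grip_force": force on a finger pad.
Only numpy, scipy, OpenCV 4.12 (cv2) and the standard library are available. Lean on these libraries where they do the work, as an engineer would, in place of code of your own. Each camera call takes 0.05 s, during which the arm holds its last target. There are 200 camera calls.

## Working session

There is one attempt and no reset: what is moved stays moved. The work goes in short steps, Python scripts to look and compute and a tool call to move; the robot and the scene stay as the last step left them, time stands still between calls to the robot, and variables do not carry over. Pictures are saved under pics/ and viewed, at most 10 in all, crops included, and the job is handed in when it is done.

Besides the shell and the picture viewer there is one more tool, called by a JSON object that holds its "name" and its "arguments". send_rows: Moves the arm, as the interface text tells. Its arguments: {"type":"object","properties":{"plan":{"type":"array"},"hand":{"type":"number"},"squeeze":{"type":"number"}},"required":["plan"]}

```bash
mkdir -p pics; cat > h.py <<'E'
import numpy as np, cv2
from scipy.spatial.transform import Rotation as R
from cell import status, read_camera, camera_info, ticket, models
def cam(n):
    c=camera_info(n); f=192/np.tan(np.radians(c['vfov'])/2); return c,f
def Rm(c):
    a=np.array(c['attitude'],float)
    return a if a.shape==(3,3) else R.from_euler('xyz',a).as_matrix()
def ray(n,uv,z,c=None):
    c0,f=cam(n); c=c or c0
    d=Rm(c)@np.array([(uv[0]-c['cx'])/f,(uv[1]-c['cy'])/f,1]); o=np.array(c['origin'])
    return o+d*(z-o[2])/d[2]
def proj(n,p,c=None):
    c0,f=cam(n); c=c or c0
    q=Rm(c).T@(np.array(p)-c['origin']); return np.array([q[0]/q[2]*f+c['cx'],q[1]/q[2]*f+c['cy']])
def save(im,name): cv2.imwrite('pics/'+name,cv2.cvtColor(im,cv2.COLOR_RGB2BGR))
E
python3 - <<'E'
from h import *
ims=[read_camera(n) for n in('top','scene')]
save(cv2.resize(ims[0],(800,600),interpolation=cv2.INTER_CUBIC),'top.png'); save(cv2.resize(ims[1],(800,600),interpolation=cv2.INTER_CUBIC),'scene.png')
for n in('top','scene'):
    print(n,camera_info(n))
    for l in('fixture','lamp_base','strap','wingnut','wing_a','brass_cup','porcelain_ring'):
        for d in models.regions_of(n,l)[:4]:
            print(l,round(d['conf'],2),d['extent'],int(d['mask'].sum()),cv2.minAreaRect(np.argwhere(d['mask'])[:,::-1].astype(np.float32)))
print(status.observe())
E
```

```text
top {'vfov': 51.12905062379451, 'cx': 257.6524478979334, 'cy': 192.21221612673162, 'origin': array([ 0.35360661, -0.00535522,  1.61044725]), 'attitude': array([-3.04225853, -0.01684803, -1.57694474])}
fixture 0.85 [191.2, 144.7, 287.6, 210.8] 4885 ((239.8032989501953, 178.6639404296875), (91.3505630493164, 61.111629486083984), 5.194429397583008)
lamp_base 0.83 [262.7, 230.4, 293.7, 254.8] 459 ((277.6153564453125, 240.076904296875), (28.84440803527832, 16.641006469726562), 33.690067291259766)
lamp_base 0.82 [297.7, 194.1, 342.7, 228.6] 942 ((321.70001220703125, 210.89999389648438), (24.596750259399414, 39.8020133972168), 63.43495178222656)
lamp_base 0.69 [231.0, 174.2, 260.3, 190.7] 424 ((246.5, 183.5), (15.0, 27.0), 90.0)
strap 0.82 [195.0, 152.1, 247.7, 172.1] 597 ((221.68759155273438, 159.40530395507812), (51.4510498046875, 18.692974090576172), 3.468229293823242)
strap 0.72 [211.9, 153.4, 221.7, 168.6] 53 ((217.38461303710938, 160.42308044433594), (5.547001838684082, 19.691856384277344), 33.6900634765625)
strap 0.59 [232.1, 176.6, 262.6, 191.2] 429 ((246.5, 183.0), (16.0, 27.0), 90
[... 2521 characters left out ...]
': 0.8, 'qpos': array([-1.36703328e+00,  3.41990189e-01,  1.52413950e+00,  8.10789205e-06,
        1.27544087e+00, -1.46005152e-01]), 'qvel': array([-1.08434997e-03,  2.70319683e-03, -1.39119789e-03,  8.17303114e-04,
       -9.15991055e-05, -1.02718614e-03]), 'joint_efforts': array([-1.40277403e-03, -4.31093431e+01, -2.44462985e+01,  7.16209179e-02,
        4.83990926e-02, -5.71744422e-06]), 'tool_pos': array([ 0.17992497, -0.49319238,  0.25173179]), 'tool_rot': array([ 3.14156966e+00, -4.45943798e-06,  3.49765835e-01]), 'contact_force': array([ 0.19796233,  0.00279074, -1.04254992]), 'torque': array([-0.04578482, -0.02346628,  0.02430771]), 'grip_force': 0.0, 'opening': 0.09167659542234188}
```

View pics/top.png

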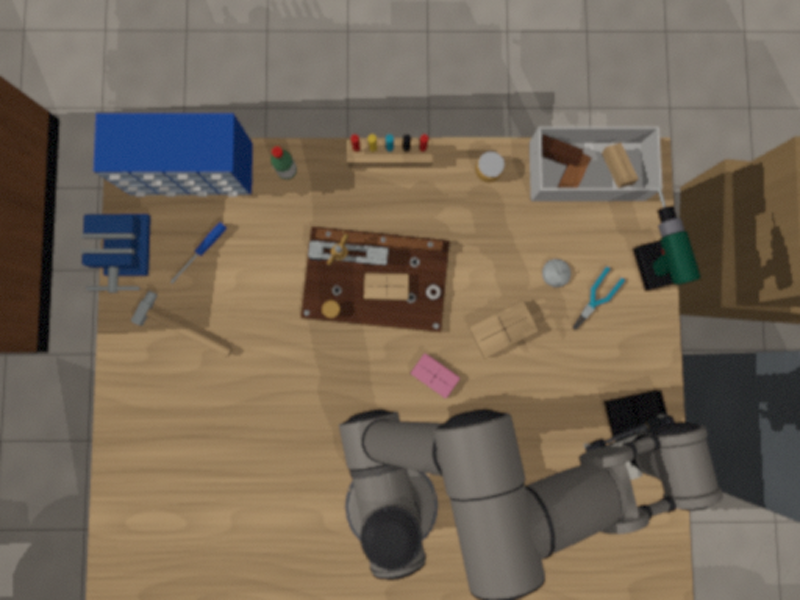

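View pics/scene.png

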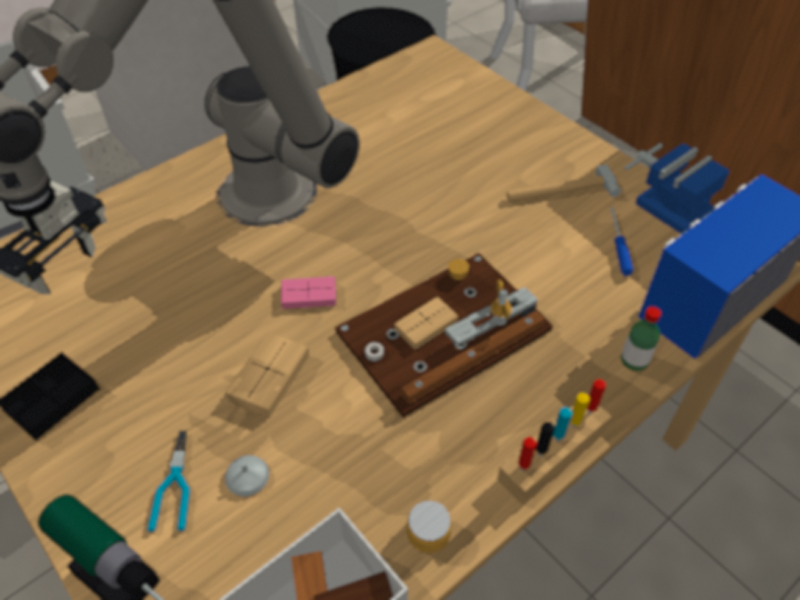

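The top view shows three lamp_base candidates (pixels in the 512 frame). There is an oak block on the board at (247,183), a larger oak block on the bench at (322,211), and a pink block at (277,240). The block on the board fits: it is oak, the smaller of the two, and short of the fence. I'll confirm it in a crop while working out positions.

```bash
python3 - <<'E'
from h import *
im=read_camera('top'); save(cv2.resize(im[135:220,180:300],(800,567),interpolation=cv2.INTER_CUBIC),'crop.png')
for n,uv,z in(('base',(246.5,183.2),.04),('nut',(217.2,160),.09),('strap',(221.7,159.4),.056),('big',(321.7,210.9),.04),('cupL',(211.5,198),.046),('ring',(276.7,187),.03),('fix',(239.8,178.7),.018)):
    print(n,ray('top',uv,z).round(4))
E
```

```text
base [0.5459 0.0109 0.04  ]
nut [0.6297 0.1223 0.09  ]
strap [0.6382 0.1076 0.056 ]
big [ 0.4351 -0.2837  0.04  ]
cupL [0.4875 0.1477 0.046 ]
ring [ 0.5314 -0.1086  0.03  ]
fix [0.5668 0.0379 0.018 ]
```

View pics/crop.png

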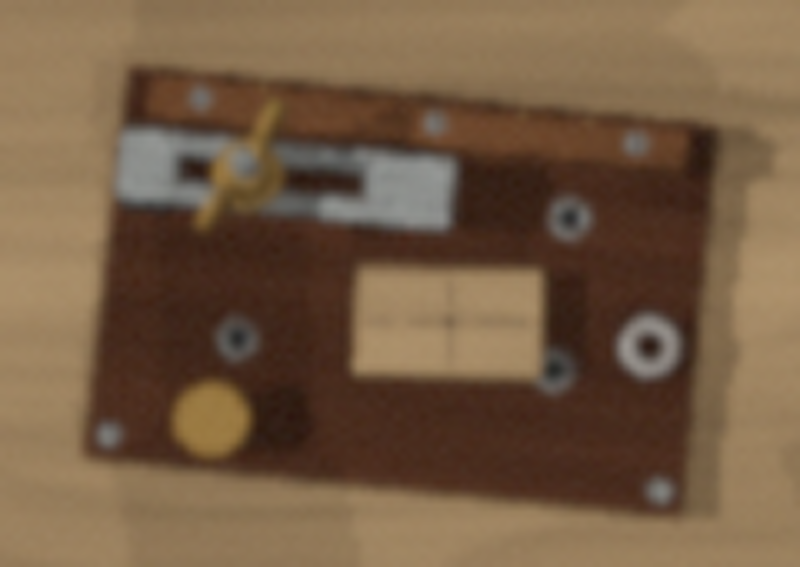

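The crop confirms it: the smaller oak block with a pencil cross lies on the board at crop px (450,322). The strap is at (285,180), with the nut at (245,170) and its wings running from (275,103) to (205,228). The cup is at (212,418) and the ring at (650,347). Next I'll fit the board frame and the wrist camera offset.

```bash
cat >> h.py <<'E'
def fwd(offs_target_xyz, yaw, st=None):
    """tool-frame shift (mm) and yaw to go from the state to target"""
    st=st or status.observe(); p=st['tool_pos']; M=R.from_euler('xyz',st['tool_rot']).as_matrix()
    d=M.T@(np.array(offs_target_xyz)-p)*1000
    return d.round(1), round(float(st['tool_rot'][2]-yaw),3)
E
python3 - <<'E'
from h import *
c=lambda u,v:(180+u*120/800-.5+.075,135+v*85/567-.5+.075)
P=lambda u,v,z:ray('top',c(u,v),z)[:2]
co=[P(*q,.018) for q in((133,68),(715,125),(683,513),(85,455))]
print(np.round(co,4), np.mean(co,0))
e=lambda a,b:(b-a)
for a,b in((0,1),(3,2),(1,0)): d=co[b]-co[a]; print(np.linalg.norm(d),np.degrees(np.arctan2(d[1],d[0])))
bc=[P(*q,.04) for q in((355,265),(545,268),(545,380),(350,375))]; print(np.round(bc,4),np.mean(bc,0)); d=bc[0]-bc[1];print('baseyaw',np.degrees(np.arctan2(d[1],d[0]))-90)
print('wings',P(275,103,.09),P(205,228,.09),'stud',P(245,163,.109))
w=camera_info('wrist');s=status.observe();M=R.from_euler('xyz',s['tool_rot']).as_matrix()
print(w,M.T@(w['origin']-s['tool_pos']),M.T@Rm(w))
print(fwd((.5,.05,.36),-.08))
E
```

```text
[[ 0.7051  0.1997]
 [ 0.6692 -0.1518]
 [ 0.4348 -0.1295]
 [ 0.4712  0.2262]] [0.57009061 0.03615535]
0.35325543143562443 -95.83100358818972
0.35762905715569254 -95.83738973476532
0.35325543143562443 84.16899641181028
[[ 0.5814  0.0648]
 [ 0.5792 -0.0477]
 [ 0.5126 -0.0472]
 [ 0.516   0.0677]] [0.54731743 0.0093808 ]
baseyaw -1.1257516628425748
wings [0.66853712 0.10859211] [0.59590502 0.14845289] stud [0.63007585 0.1240724 ]
{'vfov': 71.49590007193693, 'cx': 253.7996087906719, 'cy': 190.76889146812286, 'origin': array([ 0.25485087, -0.46549675,  0.38522827]), 'attitude': array([ 2.84383841e+00, -1.01327485e-03, -1.22098453e+00])} [ 0.07986831 -0.00036464 -0.13346392] [[ 9.98765096e-05 -9.55993689e-01 -2.93387212e-01]
 [ 9.99999589e-01 -1.69026543e-04  8.91193502e-04]
 [-9.01565590e-04 -2.93387180e-01  9.55993279e-01]]
(array([ 486.8, -400.7, -108.3]), 0.43)
```

{"name": "send_rows", "arguments": {"plan": [{"offset": [29.4,-20.8,0],"yaw": 0},{"offset": [29.4,-20.8,0],"yaw": 0},{"offset": [29.4,-20.8,0],"yaw": 0},{"offset": [29.4,-20.8,0],"yaw": 0},{"offset": [29.4,-20.8,0],"yaw": 0},{"offset": [29.4,-20.8,0],"yaw": 0},{"offset": [29.4,-20.8,0],"yaw": 0},{"offset": [29.4,-20.8,0],"yaw": 0},{"offset": [29.4,-20.8,0],"yaw": 0},{"offset": [29.4,-20.8,0],"yaw": 0},{"offset": [29.4,-20.8,0],"yaw": 0},{"offset": [29.4,-20.8,0],"yaw": 0},{"offset": [29.4,-20.8,0],"yaw": 0},{"offset": [29.4,-20.8,0],"yaw": 0},{"offset": [29.4,-20.8,0],"yaw": 0},{"offset": [29.4,-20.8,0],"yaw": 0.15},{"offset": [38,-9,0],"yaw": 0.15},{"offset": [38,-4,0],"yaw": 0.15},{"offset": [0,0,0],"yaw": 0}], "hand": 0.56}}

```text
time: 2.75
tool_pos: [0.5841, 0.004, 0.2505]
tool_rot: [-3.141, -0.001, -0.102]
contact_force: [-0.2, -0.0, 0.1]
opening: 0.0404
grip_force: 0.0
```

```bash
python3 - <<'E'
from h import *
s=status.observe(); w=camera_info('wrist'); im=read_camera('wrist'); save(cv2.resize(im,(800,600),interpolation=cv2.INTER_CUBIC),'w1.png'); save(im,'w1raw.png')
print(s['tool_pos'],s['tool_rot'],s['opening'],w['origin'])
for l in('lamp_base','strap','wing_a','porcelain_ring','brass_cup'):
    for d in models.regions_of('wrist',l)[:2]:
        print(l,round(d['conf'],2),d['extent'],cv2.minAreaRect(np.argwhere(d['mask'])[:,::-1].astype(np.float32)))
E
```

```text
[0.58408    0.00398777 0.25049143] [-3.14139663e+00 -8.91699090e-04 -1.02078810e-01] 0.04037135630431407 [ 0.66326697 -0.00362871  0.38404789]
lamp_base 0.96 [395.7, 194.2, 512.0, 287.7] ((458.7569274902344, 237.5841827392578), (60.419368743896484, 112.92571258544922), 63.138084411621094)
lamp_base 0.65 [209.3, 169.2, 293.5, 220.1] ((251.59133911132812, 195.77919006347656), (47.236793518066406, 81.57786560058594), 85.91438293457031)
strap 0.75 [84.2, 112.9, 245.9, 182.3] ((166.65167236328125, 143.53782653808594), (66.82305908203125, 160.61343383789062), 79.5625228881836)
wing_a 0.79 [118.1, 112.2, 165.2, 183.5] ((143.60824584960938, 151.99295043945312), (30.219940185546875, 76.83529663085938), 22.833654403686523)
wing_a 0.73 [208.9, 169.0, 292.7, 223.0] ((251.6319580078125, 195.8477020263672), (47.236793518066406, 81.50662231445312), 85.91438293457031)
porcelain_ring 0.91 [323.2, 186.5, 350.8, 208.7] ((337.25, 196.24998474121094), (24.748737335205078, 24.041629791259766), 45.0)
brass_cup 0.63 [156.8, 230.0, 166.5, 235.9] ((161.5, 232.5), (9.0, 3.0), 0.0)
```

View pics/w1.png

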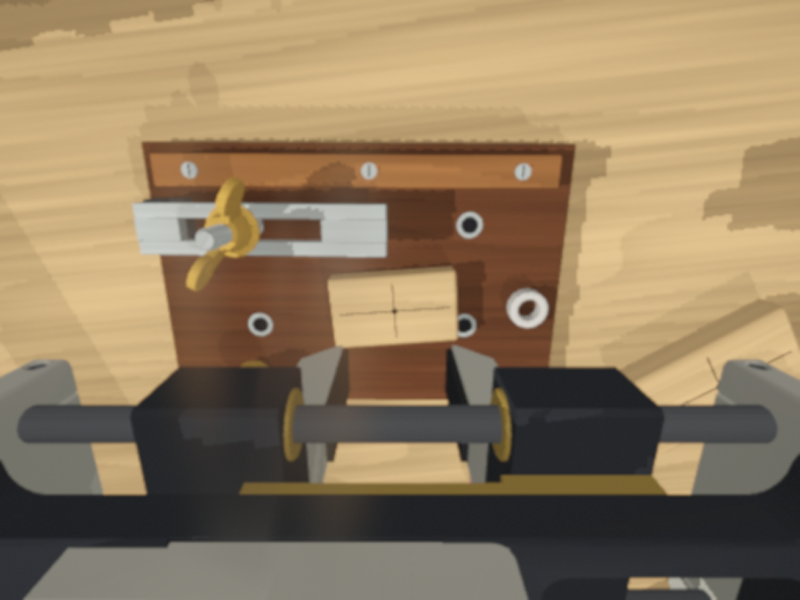

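The wrist view (800 frame) shows the oak block with corners (328,278), (456,267), (459,340) and (335,347). The strap toe end is at x≈387, y 205–257, with the stud top at (207,238). The wing tips are at (233,182) and (196,285), and the fence edge runs at y≈187.

```bash
cat >> h.py <<'E'
def bf(p,o,yaw): 
    c,s=np.cos(yaw),np.sin(yaw); d=np.array(p)[:2]-o; return np.array([c*d[0]+s*d[1],-s*d[0]+c*d[1]])*1000
E
python3 - <<'E'
from h import *
P=lambda u,v,z:ray('wrist',(u/1.5625-.2,v/1.5625-.2),z)[:2]
f=[P(155,187,.043),P(560,188,.043)]; d=f[0]-f[1]; yw=np.arctan2(d[1],d[0])-np.pi/2
print('fence yaw',yw,np.round(f,4))
t=[P(387,205,.056),P(388,257,.056)]; print('toe end',np.round(t,4)); s=P(204,240,.109); print('stud',s)
bc=[P(*q,.04) for q in((328,278),(456,267),(459,340),(335,347))]
d=(bc[0]-bc[1]); print('block',np.round(bc,4),np.mean(bc,0),np.arctan2(d[1],d[0])-np.pi/2)
# board origin from stud, fence, toe
def o_from(p,b,y): c,s=np.cos(y),np.sin(y); return p-np.array([c*b[0]-s*b[1],s*b[0]+c*b[1]])
y=yw
print(o_from(s,(.053,.095),y),o_from(np.mean(t,0),(.053,-.024),y))
o=np.mean([o_from(s,(.053,.095),y),o_from(np.mean(t,0),(.053,-.024),y)],0)
print('bf: block',[bf(b,o,y).round(1) for b in bc],bf(np.mean(bc,0),o,y),'fence',[bf(q,o,y).round(1) for q in f])
print('ring',bf(P(527,308,.03),o,y),'wings',bf(P(228,200,.09),o,y),bf(P(201,272,.09),o,y))
E
```

```text
fence yaw -0.10244011923836527 [[ 0.6664  0.187 ]
 [ 0.6334 -0.1332]]
toe end [[0.635  0.0048]
 [0.5943 0.0084]]
stud [0.62844492 0.1268157 ]
block [[ 0.5782  0.062 ]
 [ 0.5768 -0.0474]
 [ 0.5098 -0.0462]
 [ 0.5142  0.0652]] [0.54474691 0.00837603] -0.01234518755499181
[0.56600797 0.03773356] [0.56438038 0.03589529]
bf: block [array([10.3, 26.3]), array([ 20.2, -82.6]), array([-46.6, -88.2]), array([-53.6,  23. ])] [-17.43192904 -30.38026488] fence [array([ 85.3, 159.8]), array([  85.3, -162.1])]
ring [ -19.63356461 -149.58852679] wings [78.45310977 84.50362746] [ 27.316602   110.06584751]
```

{"name": "send_rows", "arguments": {"plan": [{"offset": [-34,4.8,0],"yaw": 0},{"offset": [-33,4.8,0],"yaw": 0},{"offset": [-33,4.8,20],"yaw": 0},{"offset": [0,0,35],"yaw": 0},{"offset": [0,0,35],"yaw": 0},{"offset": [0,0,35],"yaw": 0},{"offset": [0,0,35],"yaw": 0},{"offset": [0,0,25],"yaw": 0},{"offset": [0,0,14],"yaw": 0},{"offset": [0,0,0],"yaw": 0},{"offset": [5,0,0],"yaw": 0},{"offset": [5,0,0],"yaw": 0}]}}

```text
time: 4.25
tool_pos: [0.4912, -0.0028, 0.0541]
tool_rot: [3.141, -0.003, -0.1]
contact_force: [0.3, 0.1, 0.1]
opening: 0.04
grip_force: 0.0
```

```bash
python3 - <<'E'
from h import *
s=status.observe(); print(bf(s['tool_pos'],np.array([.5652,.0368]),-.102),s['tool_pos'],s['contact_force'],s['tool_rot'])
E
```

```text
[-69.605391   -46.89301262] [ 0.49118158 -0.00276184  0.05409865] [0.25535211 0.07630953 0.11694632] [ 3.14135372e+00 -2.74472590e-03 -1.00298836e-01]
```

{"name": "send_rows", "arguments": {"plan": [{"offset": [4,0,3],"yaw": 0},{"offset": [4,0,0],"yaw": 0},{"offset": [4,0,0],"yaw": 0},{"offset": [5,0,0],"yaw": 0},{"offset": [5,0,0],"yaw": 0},{"offset": [5,0,0],"yaw": 0},{"offset": [5,0,0],"yaw": 0},{"offset": [5,0,0],"yaw": 0},{"offset": [5,0,0],"yaw": 0},{"offset": [5,0,0],"yaw": 0},{"offset": [5,0,0],"yaw": 0},{"offset": [5,0,0],"yaw": 0},{"offset": [5,0,0],"yaw": 0},{"offset": [5,0,0],"yaw": 0},{"offset": [3,0,0],"yaw": 0},{"offset": [0,0,0],"yaw": 0}]}}

```text
time: 5.85
tool_pos: [0.5604, -0.0096, 0.0497]
tool_rot: [3.142, -0.001, -0.1]
contact_force: [-0.4, 0.0, -0.0]
opening: 0.0404
grip_force: 0.0
```

```bash
python3 - <<'E'
from h import *
s=status.observe(); print(bf(s['tool_pos'],np.array([.5652,.0368]),-.102),s['tool_pos'],s['contact_force'],s['tool_rot'])
im=read_camera('wrist'); save(cv2.resize(im,(800,600),interpolation=cv2.INTER_CUBIC),'w2.png')
E
```

```text
[ -0.06480923 -46.62153872] [ 0.56038837 -0.00957262  0.04970592] [-0.43860021  0.03927096 -0.04519917] [ 3.14150316e+00 -1.06979622e-03 -1.00319300e-01]
```

View pics/w2.png

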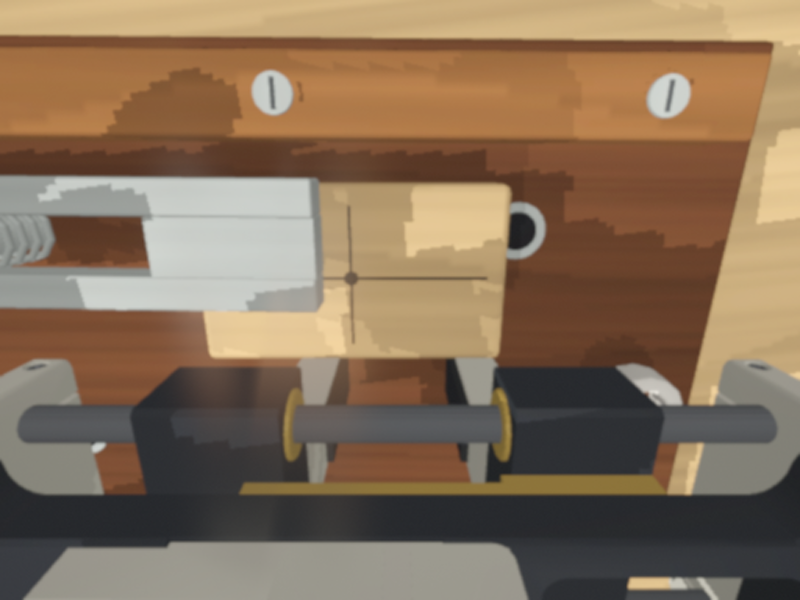

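The wrist view shows the block square (far edge y≈183, right end x≈508) with its left end under the toe, still short of the fence edge (y≈137).

{"name": "send_rows", "arguments": {"plan": [{"offset": [3,0,0],"yaw": 0},{"offset": [3,0,0],"yaw": 0},{"offset": [2,0,0],"yaw": 0},{"offset": [1,0,0],"yaw": 0},{"offset": [1,0,0],"yaw": 0},{"offset": [1,0,0],"yaw": 0},{"offset": [1,0,0],"yaw": 0},{"offset": [0,0,0],"yaw": 0}]}}

```text
time: 6.7
tool_pos: [0.5719, -0.0107, 0.0497]
tool_rot: [3.142, -0.0, -0.1]
contact_force: [-0.3, -0.4, 0.4]
opening: 0.0406
grip_force: 0.1
```

{"name": "send_rows", "arguments": {"plan": [{"offset": [1,0,0],"yaw": 0},{"offset": [1,0,0],"yaw": 0},{"offset": [1,0,0],"yaw": 0},{"offset": [0,0,0],"yaw": 0}]}}

```text
time: 7.1
tool_pos: [0.5743, -0.0109, 0.0497]
tool_rot: [3.142, 0.001, -0.1]
contact_force: [-1.9, 0.7, 1.8]
opening: 0.0404
grip_force: 1.4
```

{"name": "send_rows", "arguments": {"plan": [{"offset": [1,0,0],"yaw": 0},{"offset": [1,0,0],"yaw": 0},{"offset": [0,0,0],"yaw": 0}]}}

```text
time: 7.4
tool_pos: [0.5745, -0.0109, 0.0497]
tool_rot: [3.142, 0.005, -0.1]
contact_force: [-9.6, 0.1, 7.7]
opening: 0.0408
grip_force: 4.8
```

```bash
python3 - <<'E'
from h import *
s=status.observe(); print(bf(s['tool_pos'],np.array([.5652,.0368]),-.102),s['tool_pos'],s['contact_force'],s['torque'])
im=read_camera('wrist'); save(cv2.resize(im[30:260],(800,360),interpolation=cv2.INTER_CUBIC),'w3.png')
E
```

```text
[ 14.08731545 -46.47911917] [ 0.57448144 -0.01087196  0.04967039] [-9.56324868  0.14966313  7.71532905] [ 0.06932754  1.57858399 -0.11331819]
```

View pics/w3.png

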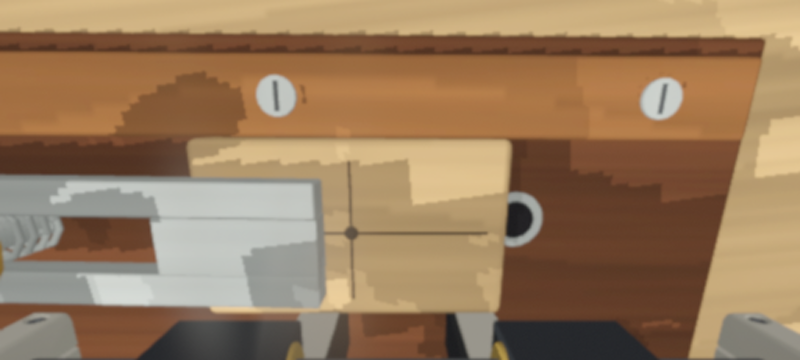

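The block's far edge lies flush on the fence edge over its whole length, at 9.6 N. Now I'll back off, rise, and go look at the nut.

{"name": "send_rows", "arguments": {"plan": [{"offset": [-5,0,0],"yaw": 0},{"offset": [-10,0,0],"yaw": 0},{"offset": [-15,0,0],"yaw": 0},{"offset": [0,0,-30],"yaw": 0},{"offset": [0,0,-40],"yaw": 0},{"offset": [0,0,-40],"yaw": 0},{"offset": [0,0,-40],"yaw": 0},{"offset": [0,-35,0],"yaw": 0},{"offset": [1,-35,0],"yaw": 0},{"offset": [3,-35,0],"yaw": 0},{"offset": [3,-35,0],"yaw": 0},{"offset": [0,0,0],"yaw": 0}]}}

```text
time: 8.65
tool_pos: [0.5677, 0.1342, 0.1996]
tool_rot: [-3.14, -0.001, -0.096]
contact_force: [-0.6, 0.5, 0.2]
opening: 0.0404
grip_force: 0.0
```

{"name": "send_rows", "arguments": {"plan": [{"offset": [0,0,0],"yaw": 0},{"offset": [0,0,0],"yaw": 0}], "hand": 1, "squeeze": 5}}

```text
time: 8.85
tool_pos: [0.5675, 0.1296, 0.1996]
tool_rot: [3.141, 0.0, -0.101]
contact_force: [0.4, 0.2, 0.1]
opening: 0.0289
grip_force: 0.0
```

```bash
python3 - <<'E'
from h import *
s=status.observe(); print(bf(s['tool_pos'],np.array([.5652,.0368]),-.102),s['tool_pos'],s['opening'])
im=read_camera('wrist'); save(im,'w4raw.png'); save(cv2.resize(im,(800,600),interpolation=cv2.INTER_CUBIC),'w4.png')
for l in('wing_a','strap'):
    for d in models.regions_of('wrist',l)[:2]:
        print(l,round(d['conf'],2),d['extent'],cv2.minAreaRect(np.argwhere(d['mask'])[:,::-1].astype(np.float32)))
for z in(.06,.08,.109): print(z,proj('wrist',(.6280,.1264,z))*1.5625)
E
```

```text
[-7.20446123 92.55944972] [0.56745769 0.12961195 0.19955972] 0.028871863616979094
wing_a 0.89 [221.0, 74.3, 278.3, 168.9] ((248.99444580078125, 123.92576599121094), (32.85769271850586, 98.32048797607422), 40.73210906982422)
wing_a 0.15 [172.9, 56.4, 502.7, 256.6] ((337.50775146484375, 157.06491088867188), (334.0383605957031, 199.05116271972656), 0.30970388650894165)
strap 0.88 [171.2, 74.8, 371.5, 165.8] ((272.68768310546875, 118.6134033203125), (83.54255676269531, 200.6259307861328), 79.50852966308594)
strap 0.65 [226.6, 77.5, 274.3, 169.5] ((248.68844604492188, 123.536865234375), (32.151275634765625, 97.56322479248047), 11.070201873779297)
0.06 [391.91076754 202.06424373]
0.08 [391.59400555 204.50348985]
0.109 [391.03691924 208.79336887]
```

View pics/w4.png

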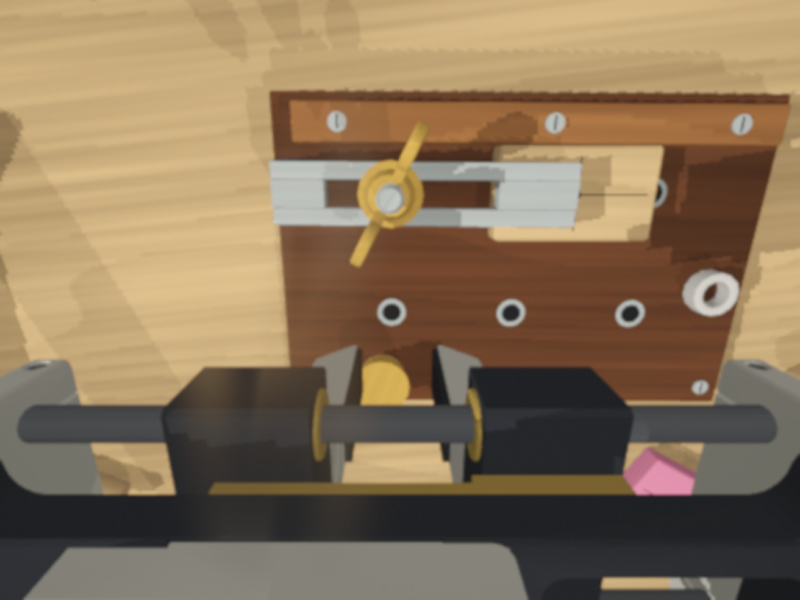

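```bash
python3 - <<'E'
from h import *
s=status.observe(); print(s['tool_pos'],s['tool_rot'],camera_info('wrist')['origin'],s['opening'])
P=lambda u,v,z:ray('wrist',(u/1.5625-.2,v/1.5625-.2),z)[:2]
print('stud',P(389,199,.109),'hub',P(390,190,.08),'tips',P(421,125,.09),P(354,264,.09),'mid',(P(421,125,.09)+P(354,264,.09))/2)
f=P(420,144,.043);print('fence',f)
d=P(421,125,.09)-P(354,264,.09);print(np.linalg.norm(d),'wing world angle',np.arctan2(d[1],d[0]))
print('scene/top strap nets')
for n in('top','scene'):
    im=read_camera(n)
    for d in models.regions_of(n,'wing_a')[:1]: 
        m=np.argwhere(d['mask'])[:,::-1].mean(0); print(n,d['conf'],m,ray(n,m,.085))
E
```

```text
[0.56768104 0.12934011 0.19974885] [ 3.14135283e+00 -1.02186092e-04 -1.01731019e-01] [0.64698996 0.1218115  0.33324133] 0.017018589733540295
stud [0.63329766 0.12707742] hub [0.63660072 0.12662017] tips [0.66920571 0.10610638] [0.59675812 0.15228722] mid [0.63298192 0.1291968 ]
fence [0.6620742  0.10469902]
0.08591463559352303 wing world angle -0.5674935274256727
scene/top strap nets
```

{"name": "send_rows", "arguments": {"plan": [{"offset": [24.3,13.3,0],"yaw": 0},{"offset": [24.2,13.3,0],"yaw": 0},{"offset": [0,0,0],"yaw": 0},{"offset": [0,0,30],"yaw": 0},{"offset": [0,0,30],"yaw": 0},{"offset": [0,0,20],"yaw": 0},{"offset": [0,0,11],"yaw": 0},{"offset": [0,0,0],"yaw": 0},{"offset": [0,0,0],"yaw": 0}]}}

```text
time: 10.1
tool_pos: [0.6138, 0.0993, 0.1096]
tool_rot: [-3.141, -0.001, -0.1]
contact_force: [-0.6, -0.8, 0.9]
opening: 0.0003
grip_force: 0.0
```

```bash
cat > orb.py <<'E'
import sys,json
from h import *
# usage: orb.py phi0 dphi n : rows from the current place to the circle, tool frame
A=np.array([.6315,.1265]); Rr=34.
phi=float(sys.argv[1]); d=float(sys.argv[2]); n=int(sys.argv[3])
s=status.observe(); p=s['tool_pos'][:2]; yaw=s['tool_rot'][2]
rel=(p-A)*1000; print('now phi',np.arctan2(rel[1],rel[0]),'R',np.hypot(*rel),'z',s['tool_pos'][2],s['contact_force'].round(2),'open',s['opening'])
ph=phi-d*np.arange(n+1); w=Rr*np.c_[np.cos(ph),np.sin(ph)]
c,sn=np.cos(-.102),np.sin(-.102); t=np.c_[w[:,0]*c+w[:,1]*sn, w[:,0]*sn-w[:,1]*c]
q=np.diff(np.round(t,1),axis=0).round(1)
print([list(map(float,r)) for r in q],'end phi',ph[-1])
E
python3 orb.py -2.14 0.2 32
```

```text
now phi -2.1483676625654167 R 32.49371321363681 z 0.10961809617906226 [-0.6  -0.76  0.92] open 0.0002924154347780568
[[-5.7, -3.7], [-4.9, -4.7], [-3.9, -5.6], [-2.6, -6.2], [-1.4, -6.7], [0.0, -6.8], [1.3, -6.6], [2.6, -6.3], [3.8, -5.6], [4.9, -4.8], [5.7, -3.6], [6.3, -2.5], [6.7, -1.2], [6.8, 0.2], [6.6, 1.5], [6.2, 2.8], [5.5, 4.0], [4.6, 5.0], [3.5, 5.8], [2.3, 6.3], [1.0, 6.8], [-0.4, 6.7], [-1.7, 6.6], [-3.0, 6.1], [-4.1, 5.4], [-5.2, 4.5], [-5.9, 3.3], [-6.4, 2.1], [-6.8, 0.8], [-6.7, -0.6], [-6.5, -1.9], [-6.0, -3.1]] end phi -8.540000000000001
```

{"name": "send_rows", "arguments": {"plan": [{"offset": [-5.7,-3.7,1],"yaw": 0},{"offset": [-4.9,-4.7,1],"yaw": 0},{"offset": [-3.9,-5.6,0],"yaw": 0},{"offset": [-2.6,-6.2,0],"yaw": 0},{"offset": [-1.4,-6.7,0],"yaw": 0},{"offset": [0.0,-6.8,0],"yaw": 0},{"offset": [1.3,-6.6,0],"yaw": 0},{"offset": [2.6,-6.3,0],"yaw": 0},{"offset": [3.8,-5.6,0],"yaw": 0},{"offset": [4.9,-4.8,0],"yaw": 0},{"offset": [0,0,0],"yaw": 0}]}}

```text
time: 11.2
tool_pos: [0.614, 0.1572, 0.1066]
tool_rot: [-3.141, -0.001, -0.1]
contact_force: [-0.2, -0.1, 0.3]
opening: 0.0005
grip_force: 0.0
```

```bash
python3 - <<'E'
from h import *
s=status.observe(); print(s['tool_pos'],s['contact_force'],s['torque'])
im=read_camera('wrist'); save(cv2.resize(im,(800,600),interpolation=cv2.INTER_CUBIC),'w5.png')
E
```

```text
[0.61396719 0.15718777 0.10655187] [-0.23628196 -0.14347159  0.28997057] [-0.00670086  0.0488039  -0.08221268]
```

View pics/w5.png

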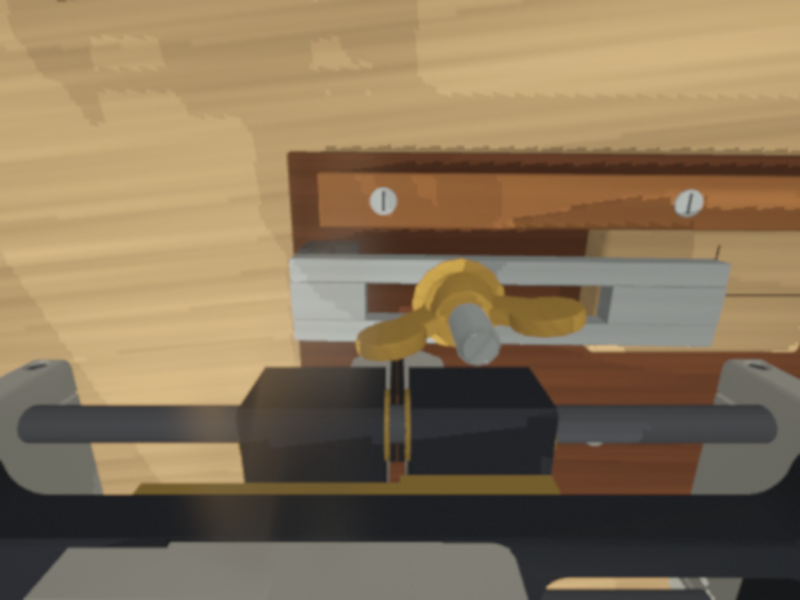

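The view shows the finger behind wing b (ear at 390,337), which has turned clockwise until the wings lie nearly along the strap. The push works, so I'll continue round.

{"name": "send_rows", "arguments": {"plan": [{"offset": [5.7,-3.6,0],"yaw": 0},{"offset": [6.3,-2.5,0],"yaw": 0},{"offset": [6.7,-1.2,0],"yaw": 0},{"offset": [6.8,0.2,0],"yaw": 0},{"offset": [6.6,1.5,0],"yaw": 0},{"offset": [6.2,2.8,0],"yaw": 0},{"offset": [5.5,4.0,0],"yaw": 0},{"offset": [4.6,5.0,0],"yaw": 0},{"offset": [3.5,5.8,0],"yaw": 0},{"offset": [2.3,6.3,0],"yaw": 0},{"offset": [1.0,6.8,0],"yaw": 0},{"offset": [-0.4,6.7,0],"yaw": 0},{"offset": [-1.7,6.6,0],"yaw": 0},{"offset": [-3.0,6.1,0],"yaw": 0},{"offset": [-4.1,5.4,0],"yaw": 0},{"offset": [-5.2,4.5,0],"yaw": 0},{"offset": [-5.9,3.3,0],"yaw": 0},{"offset": [-6.4,2.1,0],"yaw": 0},{"offset": [-6.8,0.8,0],"yaw": 0},{"offset": [0,0,0],"yaw": 0}]}}

```text
time: 13.25
tool_pos: [0.6278, 0.0938, 0.107]
tool_rot: [3.141, 0.001, -0.1]
contact_force: [1.1, 0.4, 1.4]
opening: 0.0007
grip_force: 0.7
```

```bash
python3 orb.py -7.94 0.1 40
```

```text
now phi -1.6841549190470053 R 32.926208325381005 z 0.1069694167795202 [1.06 0.44 1.41] open 0.0007189693522259656
[[-3.4, -0.1], [-3.3, -0.5], [-3.3, -0.8], [-3.2, -1.1], [-3.1, -1.4], [-2.9, -1.7], [-2.8, -2.0], [-2.5, -2.3], [-2.3, -2.5], [-2.0, -2.8], [-1.8, -2.9], [-1.4, -3.1], [-1.1, -3.2], [-0.8, -3.3], [-0.5, -3.4], [-0.1, -3.3], [0.2, -3.4], [0.6, -3.4], [0.9, -3.3], [1.2, -3.2], [1.5, -3.0], [1.8, -2.9], [2.1, -2.6], [2.3, -2.5], [2.6, -2.2], [2.8, -2.0], [3.0, -1.6], [3.1, -1.3], [3.2, -1.1], [3.4, -0.7], [3.3, -0.3], [3.4, -0.1], [3.4, 0.3], [3.4, 0.7], [3.2, 1.0], [3.2, 1.3], [3.0, 1.6], [2.8, 1.9], [2.6, 2.1], [2.4, 2.5]] end phi -11.940000000000001
```

{"name": "send_rows", "arguments": {"plan": [{"offset": [-3.4,-0.1,0],"yaw": 0},{"offset": [-3.3,-0.5,0],"yaw": 0},{"offset": [-3.3,-0.8,0],"yaw": 0},{"offset": [-3.2,-1.1,0],"yaw": 0}]}}

```text
time: 13.65
tool_pos: [0.6153, 0.0977, 0.1065]
tool_rot: [3.141, 0.001, -0.1]
contact_force: [2.6, -2.8, -0.2]
opening: 0.0005
grip_force: 1.0
```

{"name": "send_rows", "arguments": {"plan": [{"offset": [-3.1,-1.4,0],"yaw": 0},{"offset": [-2.9,-1.7,0],"yaw": 0},{"offset": [-2.8,-2.0,0],"yaw": 0}]}}

```text
time: 13.95
tool_pos: [0.6071, 0.1039, 0.1066]
tool_rot: [3.141, 0.001, -0.1]
contact_force: [1.0, -3.0, 0.9]
opening: 0.0003
grip_force: 0.8
```

{"name": "send_rows", "arguments": {"plan": [{"offset": [-2.5,-2.3,0],"yaw": 0},{"offset": [-2.3,-2.5,0],"yaw": 0},{"offset": [-2.0,-2.8,0],"yaw": 0}]}}

```text
time: 14.25
tool_pos: [0.6026, 0.1099, 0.1068]
tool_rot: [3.138, -0.003, -0.1]
contact_force: [8.4, -19.2, -4.0]
opening: 0.0005
grip_force: 8.8
```

{"name": "send_rows", "arguments": {"plan": [{"offset": [0,0,0],"yaw": 0},{"offset": [0,0,0],"yaw": 0}]}}

```text
time: 14.45
tool_pos: [0.6027, 0.1097, 0.1067]
tool_rot: [3.138, -0.003, -0.101]
contact_force: [5.6, -10.3, -2.1]
opening: 0.0007
grip_force: 5.1
```

```bash
python3 - <<'E'
from h import *
s=status.observe(); print(s['tool_pos'],s['contact_force'],s['torque'])
im=read_camera('wrist'); save(cv2.resize(im,(800,600),interpolation=cv2.INTER_CUBIC),'w6.png')
E
```

```text
[0.60266641 0.10970817 0.1067156 ] [  5.5634529  -10.25695308  -2.14273269] [-1.72773458 -0.74507761 -0.07905464]
```

View pics/w6.png

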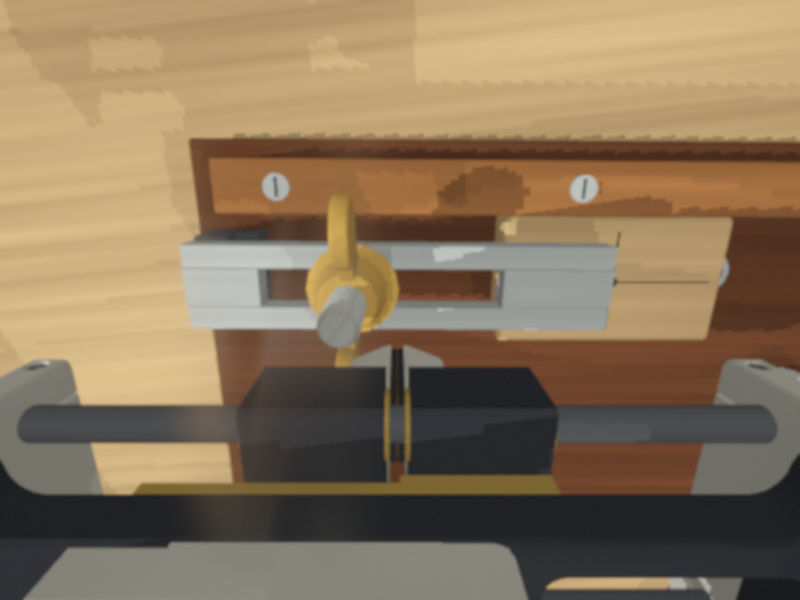

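The wings now lie along x, with the finger against wing b's right side at (350,355). Force has risen sharply, so I'll nudge once more to confirm it's the stop.

{"name": "send_rows", "arguments": {"plan": [{"offset": [0,-1.5,0],"yaw": 0},{"offset": [0,-1,0],"yaw": 0},{"offset": [0,0,0],"yaw": 0},{"offset": [0,0,0],"yaw": 0}]}}

```text
time: 14.9
tool_pos: [0.6027, 0.11, 0.1068]
tool_rot: [3.135, -0.002, -0.101]
contact_force: [3.5, -19.6, 0.2]
opening: 0.0006
grip_force: 9.5
```

Stalled at 20 N with no turning. As a cross-check against a jam, I'll make one stroke on wing a.

{"name": "send_rows", "arguments": {"plan": [{"offset": [0,5,0],"yaw": 0},{"offset": [0,5,0],"yaw": 0},{"offset": [0,0,-25],"yaw": 0},{"offset": [0,0,-25],"yaw": 0},{"offset": [18,-19.3,0],"yaw": 0},{"offset": [18,-19.3,0],"yaw": 0},{"offset": [18,-19.3,0],"yaw": 0},{"offset": [0,0,0],"yaw": 0},{"offset": [0,0,25],"yaw": 0},{"offset": [0,0,25],"yaw": 0},{"offset": [0,0,0],"yaw": 0},{"offset": [0,4,0],"yaw": 0},{"offset": [0,2,0],"yaw": 0},{"offset": [0,1,0],"yaw": 0},{"offset": [0,0,0],"yaw": 0}]}}

```text
time: 16.4
tool_pos: [0.6601, 0.1495, 0.108]
tool_rot: [-3.141, -0.002, -0.101]
contact_force: [-0.8, 0.5, -0.1]
opening: 0.0004
grip_force: 0.0
```

{"name": "send_rows", "arguments": {"plan": [{"offset": [0,1.5,0],"yaw": 0},{"offset": [0,1.5,0],"yaw": 0},{"offset": [0,1,0],"yaw": 0},{"offset": [0,0,0],"yaw": 0}]}}

```text
time: 16.8
tool_pos: [0.6592, 0.1456, 0.1067]
tool_rot: [3.141, 0.0, -0.1]
contact_force: [-1.0, -0.3, -0.5]
opening: 0.0006
grip_force: 0.0
```

{"name": "send_rows", "arguments": {"plan": [{"offset": [0,1.5,0],"yaw": 0},{"offset": [0,1.5,0],"yaw": 0},{"offset": [0,1.5,0],"yaw": 0},{"offset": [0,0,0],"yaw": 0}]}}

```text
time: 17.2
tool_pos: [0.659, 0.1444, 0.1068]
tool_rot: [-3.137, -0.001, -0.099]
contact_force: [2.2, 11.0, -1.3]
opening: 0.0001
grip_force: 5.7
```

Wing a stalls too, so the nut is at its hard stop. One last firm nudge, then back off, rise and clear.

{"name": "send_rows", "arguments": {"plan": [{"offset": [0,1.5,0],"yaw": 0},{"offset": [0,0,0],"yaw": 0},{"offset": [0,-6,0],"yaw": 0},{"offset": [0,-6,0],"yaw": 0},{"offset": [0,0,-25],"yaw": 0},{"offset": [0,0,-30],"yaw": 0},{"offset": [0,0,-35],"yaw": 0},{"offset": [-25,15,0],"yaw": 0},{"offset": [-30,15,0],"yaw": 0},{"offset": [-30,15,-20],"yaw": 0},{"offset": [0,0,0],"yaw": 0},{"offset": [0,0,0],"yaw": 0},{"offset": [0,0,0],"yaw": 0}]}}

```text
time: 18.5
tool_pos: [0.5714, 0.1155, 0.2164]
tool_rot: [3.141, -0.0, -0.1]
contact_force: [0.8, 0.3, -0.0]
opening: 0.0004
grip_force: 0.0
```

```bash
python3 - <<'E'
from h import *
im=read_camera('wrist'); save(cv2.resize(im[60:260,100:],(800,388),interpolation=cv2.INTER_CUBIC),'w7.png')
E
```

```text
(no output)
```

View pics/w7.png

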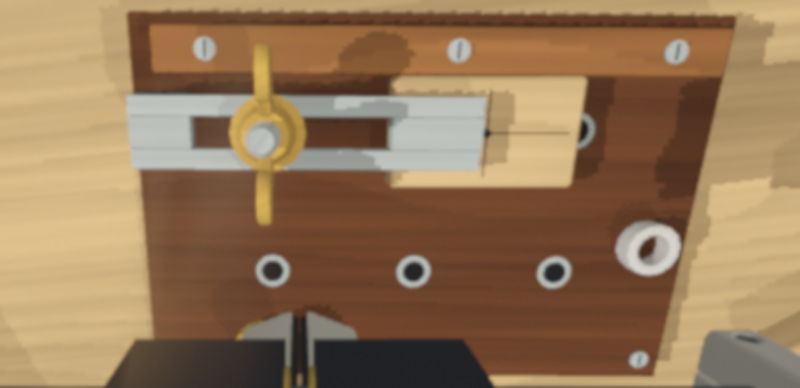

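The block lies flush against the fence (far edge at y≈76), the wings stand across the strap, the ring is undisturbed and the gripper is clear.

```bash
python3 -c "
from cell import ticket; print(ticket.hand_in())"
```

```text
the job is handed in; nothing more can be done
None
```

I handed the job in at about 18.6 s: the lamp base is flush against the fence, and the wing nut has turned about 5.7 rad clockwise until neither wing would move further under an 11–20 N push; the gripper finished clear of everything, but the hand-in returned no verdict.

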